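Set the inspection lamp's step selector and switch it on

TASK

Set the lamp unit to step 5 and switch it on: with a fingertip push the selector's lever clockwise, click by click, from wherever it stands to the fifth dot after the off bar (five clicks from off), without running past it or forcing it, and leave it resting there by itself. Only then press the round push button right down with a fingertip and let it come up again. The moulded sample, jar, screwdriver and tray stay where they are.

Things in the scene. Friction and masses are not known exactly. Their poses are not given: they have to be found in the camera images.
- lamp_unit: Off-white lamp control unit, a box 200 (its x) by 270 (its y) by 75 mm high, fixed to the bench. Origin: centre of its underside, on the bench; z up. Its flat top, 75 mm above the origin, carries the selector at (0, +45) mm, the push button at (-45, -80) mm and, loose, the sample near (+60, -90) mm. Nothing else stands up from the top.
- selector_axis (a point): The point on the unit's top, on the selector's upright turning axis. Its axes are parallel to the unit's. Round it are printed a black bar (off, 5 by 18 mm) and seven black dots 6 mm wide, 68 mm from the axis and 30 degrees apart: seen from above, the bar lies 105 degrees counterclockwise from the unit's +x, and dots 1 to 7 follow it clockwise, at 75, 45, 15, -15, -45, -75 and -105 degrees.
- lever_tip (a point): Far end of the black selector's lever, on its top edge, 35 mm above the unit's top and 55 mm from the axis. The selector is a round hub 36 mm across and 31 mm high with one straight lever out to one side, which is the pointer: 12 mm thick, from 7 to 35 mm above the unit's top, with a white line along it. This point's x axis points outwards along the lever.
- selector (a joint): Selector angle in rad: 0 with the lever at the off bar, growing clockwise seen from above; 30 degrees (0.5236) a click, so 2.618 at dot 5 and 3.665 at dot 7; end stops just beyond off and dot 7. A sprung detent: each click takes about 2 to 4 N at 40 mm from the axis, and once past half-way between two marks the lever snaps forward to the next by itself, ahead of the finger, and rests there. It starts at off or at dot 1, 2 or 3.
- power_top (a point): Centre of the top of the round black push button (24 mm across, in an aluminium housing), 22 mm above the unit's top when it is up.
- power (a joint): Push button travel in m: 0 up, 0.006 fully down (about 5 N); it springs up when let go. It counts as pressed from 0.0045.
- sample: Bystander: grey moulded part, 30 by 24 by 30 mm, standing loose on the unit's top. Origin: centre of its underside.
- jar: Bystander: jar 56 mm across, 75 mm high, beside the unit at its +y side. Origin: centre of its underside.
- driver: Bystander: screwdriver 170 mm long, lying on the bench beside the unit at its -y side.
- tray: Bystander: empty grey tray 100 by 160 by 30 mm, beyond the unit (+x). Origin: centre of its underside.

How it is judged:
On the way, in this order (a step that is already met when the one before it is completed fails the run):
1. the selector rests at dot 5 by itself, untouched (value of joint selector between 2.498 and 2.738 rad and contact force between the fingers and selector below 0.2 N and velocity of joint selector between -0.2 and 0.2 rad/s), for 0.3 s.
2. the push button is pressed right down (value of joint power above 0.0045 m), for 0.02 s.
At the end, for the whole second after the job is handed in: The selector rests within 0.12 rad (7 degrees) of dot 5, the push button is up again, and sample, jar, screwdriver and tray are within 20 mm of where they began (value of joint selector between 2.498 and 2.738 rad and value of joint power below 0.0015 m and distance of each of sample, jar, driver, tray from where it was at the start of the episode below 0.02 m); the robot touches nothing.
It fails at once if the selector runs past dot 5 towards dot 6 (more than 14 degrees beyond dot 5) (value of joint selector above 2.863 rad).
It fails at once if the push button goes down more than 3 mm while the selector is not at dot 5 (value of joint power above 0.003 m and not (value of joint selector between 2.498 and 2.738 rad)).
It fails at once if the selector is gripped or forced with more than 25 N (contact force between the fingers and selector above 25 N).
It fails at once if the sample, jar, screwdriver or tray is pushed, lifted or carried more than 20 mm (distance of any of sample, jar, driver, tray from where it was at the start of the episode above 0.02 m).
It also fails if it takes over 59 s, if anything falls off the work surface, if the arm or the gripper's body presses on something with over 40 N, if the wrist force passes 120 N, or if a joint passes its speed limit or range.

ROBOT

A 6-joint arm with a two-finger parallel gripper is mounted at the origin on the work surface. World frame = base frame: x ahead of the robot, y to its left, z up, the work surface at z = 0. Lengths are in m, angles in rad, forces in N, time in s.
With the tool pointing down it reaches from about 0.3 to 0.775 m from the base axis. Payload 14.6 kg.
Tool frame: the origin (TCP) lies at the very end of the fingers, on their centre line; the grasp point (between the pads) lies 19 mm behind it; z points along the fingers, y is the direction in which the jaws open and shut (so a half turn about z gives the same grasp; the last joint's range is limited). The gripper opens to 94 mm and grips with 3 to 60 N. Pads are 16 mm wide; open, the fingers measure 119 mm over their backs; the gripper's body (75 mm by 177 mm) begins 78 mm behind the grasp point.
Start: joints at [1.237, 0.3, 1.521, -0, 1.321, -0.067], TCP at [0.145, 0.531, 0.205] pointing down, gripper open.
Joint ranges: [-3.03, 3.03], [-0.79, 2.21], [0.23, 2.52], [-1.04, 4.18], [0, 3.07], [-2.55, 2.55]. Speed limits (rad/s): [2.22, 2.22, 2.57, 3.14, 3.14, 3.14].

INTERFACE

Orientations are given as [roll, pitch, yaw] about the fixed x, y, z axes, in that order (R = Rz(yaw) Ry(pitch) Rx(roll)).
In Python, from station import status, camera, ctrl gives the robot as it stands. The module is installed in compiled form; this text tells all that it offers.
- The arm moves only by the shell command python3 -m jog 'ROWS' [FORCE]. ROWS is JSON, a list of rows, each a list of 7 numbers: the shift along the tool's x, y, z each as a share of 1000 mm, from -1 to 1, then the turn, a rotation vector about the tool's x, y, z each as a share of pi/2 rad, from -1 to 1, then the opening, from -1 (shut) to 1 (fully open), so that 0 is half open. A call has 1 to 20 rows; each row is the pose to reach, as a shift and turn from the pose measured when the call began, along the tool's axes at that moment; what a row does not reach only later rows make up. A row lasts 1/10 s, in which the tool goes at most 50 mm and 8.59 degrees, less where a joint would pass 70% of its speed; a pose out of reach is approached as far as the arm can. A call with a number of a shift or a turn outside -1 to 1 is refused whole. A call with a gripper value outside its range is refused whole. The fingers move at their own pace and stop on an object; FORCE is the grip in N (left out, the last holds). Time passes only in rows, so rows that repeat a pose let the fingers close. It gives the time, the measured TCP pose, the force and the opening at its end, in the units of the state.
- status.get_obs(): the state, without advancing time (a new reading comes with each control period).
- camera(name): name is "scene" or "top" or "wrist"; returns a dict with "image" (384x512x3 uint8, red, green, blue), "fx", "fy", "cx", "cy" (pixels), "world_from_camera" (4x4, takes a point from camera to world coordinates). Camera axes: x right, y down, z forward; pixel columns grow to the right and rows downward; lengths in m; the calibration is good to about 2 mm. A picture is of the moment at which its call begins. There is no depth.
- ctrl.hand_in(): hands the job in, once; it reports no verdict.
The state is a dict: "time_s": time; "qpos": joint angles; "joint_vel": joint speeds; "tau": joint torques, N m; "ee_pos": TCP position; "eef_rot": TCP orientation; "force": force on the tool from outside, world axes, zero at the start; "moment": the same for the moment, N m; "grip_width": finger opening in m.
Only numpy, scipy, OpenCV 4.12 (cv2) and the standard library are available. Lean on these libraries where they do the work, as an engineer would, in place of code of your own. Each camera call takes 0.05 s, during which the arm holds its last target.

## Working session

There is one attempt and no reset: what is moved stays moved. The work goes in short steps, Python scripts to look and compute and a shell command to move; the robot and the scene stay as the last step left them, time stands still between calls to the robot, and variables do not carry over. Pictures are saved under pics/ and viewed, and the job is handed in when it is done.

```bash
mkdir -p pics; python3 - <<'E'
from station import status,camera
import cv2,numpy as np
o=status.get_obs()
for k,v in o.items(): print(k,np.round(v,4))
for n in("scene","top","wrist"):
    c=camera(n); cv2.imwrite(f"pics/{n}0.png",c["image"][:,:,::-1]); print(n,c["fx"],c["fy"],c["cx"],c["cy"]);print(np.round(c["world_from_camera"],4).tolist())
E
```

```text
time_s 0.0
qpos [ 1.2374  0.3005  1.5216  0.      1.3207 -0.0666]
joint_vel [ 0.0012 -0.0007  0.0008  0.0006  0.0011  0.0009]
tau [ 3.50000e-03 -5.31814e+01 -3.52730e+01  7.10000e-02  2.45000e-02
 -1.00000e-04]
ee_pos [0.1449 0.5303 0.2049]
eef_rot [-3.1404e+00 -1.0000e-04  2.8748e+00]
force [ 0.2108 -0.7823 -0.129 ]
moment [-0.0186  0.0228 -0.0354]
grip_width 0.0939
scene 414.35900293928455 414.35900293928455 256.22937699371465 196.0770806390605
[[0.8702, 0.2806, -0.405, 1.0005], [0.4927, -0.488, 0.7205, -0.6017], [0.0045, -0.8265, -0.5629, 0.6248], [0.0, 0.0, 0.0, 1.0]]
top 476.83982171510013 476.83982171510013 247.80893396654545 201.5378913228836
[[-0.0164, -0.997, 0.0761, 0.5411], [-0.9999, 0.0168, 0.0041, 0.0524], [-0.0053, -0.076, -0.9971, 1.3412], [0.0, 0.0, 0.0, 1.0]]
wrist 265.65627519196903 265.65627519196903 252.87366754454885 191.37089890848645
[[0.2643, 0.9253, 0.2721, 0.0649], [0.9644, -0.2534, -0.0751, 0.5527], [-0.0005, 0.2823, -0.9593, 0.3848], [0.0, 0.0, 0.0, 1.0]]
```

View pics/top0.png

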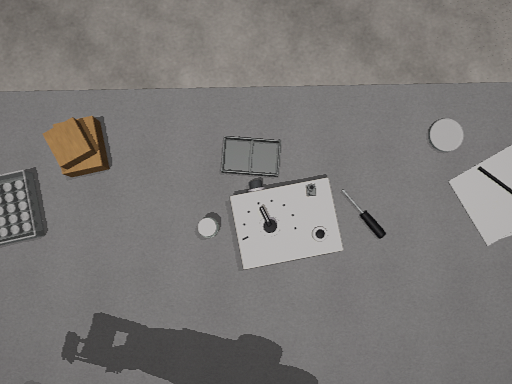

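View pics/scene0.png

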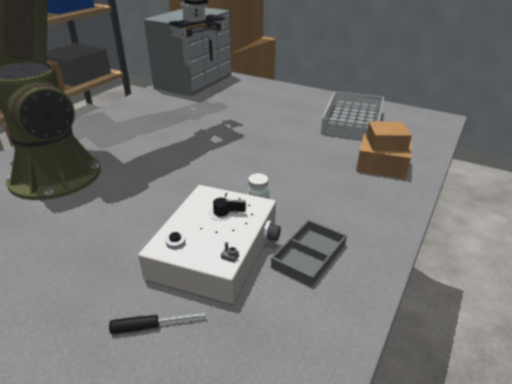

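View pics/wrist0.png

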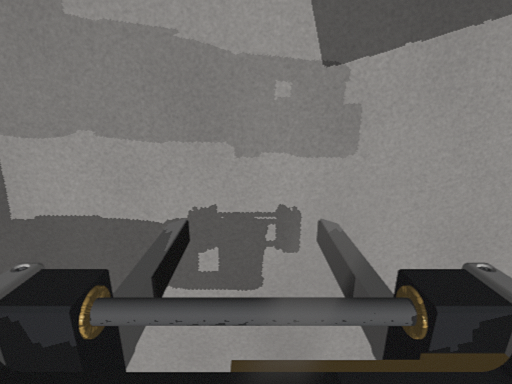

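The top view shows the unit at about (231..342, 177..269), the selector at (270,226) with its lever pointing up-left, the button at (320,234) and the sample at (311,190). Next I'll measure them on the top plane.

```bash
cat > h.py <<'E'
import numpy as np,cv2
def ray(c,uv,z):
    T=np.array(c["world_from_camera"]);d=T[:3,:3]@np.array([(uv[0]-c["cx"])/c["fx"],(uv[1]-c["cy"])/c["fy"],1.])
    o=T[:3,3];return o+d*(z-o[2])/d[2]
def proj(c,p):
    T=np.array(c["world_from_camera"]);q=T[:3,:3].T@(np.asarray(p)-T[:3,3]);return np.array([c["fx"]*q[0]/q[2]+c["cx"],c["fy"]*q[1]/q[2]+c["cy"]])
E
python3 - <<'E'
from station import camera
from h import *
c=camera("top");im=c["image"];g=cv2.cvtColor(im,cv2.COLOR_RGB2GRAY)
cv2.imwrite("pics/crop1.png",cv2.resize(im[165:280,215:355,::-1],None,fx=5,fy=5,interpolation=cv2.INTER_CUBIC))
m=(g>170).astype(np.uint8); m[:,:222]=0;m[:,360:]=0
n,l,s,ce=cv2.connectedComponentsWithStats(m); i=1+np.argmax(s[1:,4]); print(s[i])
cs,_=cv2.findContours((l==i).astype(np.uint8),cv2.RETR_EXTERNAL,cv2.CHAIN_APPROX_NONE)
h=max(cs,key=cv2.contourArea); w=np.array([ray(c,p[0],.075)[:2] for p in h],np.float32)
r=cv2.minAreaRect(w);print(r,cv2.boxPoints(r))
d=((g<110)).astype(np.uint8)
n,l,s,ce=cv2.connectedComponentsWithStats(d)
for k in range(1,n):
    x,y=ce[k]
    if 230<x<345 and 175<y<270: print(s[k],ce[k].round(1),ray(c,ce[k],.075).round(4))
E
```

```text
[ 231  178  112   91 6786]
((0.5797873735427856, -0.04257558286190033), (0.19683989882469177, 0.26535141468048096), 9.861568450927734) [[ 0.4600985   0.07128354]
 [ 0.5055448  -0.19014715]
 [ 0.69947624 -0.15643471]
 [ 0.65402997  0.10499598]]
[ 219  136  109  135 1458] [254.1 182. ] [0.6899 0.04   0.075 ]
[330 182   1   1   1] [330. 182.] [ 0.6863 -0.1626  0.075 ]
[306 184  10  12  68] [310.6 189.5] [ 0.667  -0.1103  0.075 ]
[331 187   1   1   1] [331. 187.] [ 0.6728 -0.1649  0.075 ]
[332 191   1   1   1] [332. 191.] [ 0.6621 -0.1672  0.075 ]
[271 200   2   2   3] [271.3 200.3] [ 0.6399 -0.0051  0.075 ]
[258 202   1   2   2] [258.  202.5] [0.6347 0.0305 0.075 ]
[283 204   2   2   4] [283.5 204.5] [ 0.6282 -0.0372  0.075 ]
[260 206  17  27 186] [268.5 222.8] [0.5802 0.0037 0.075 ]
[335 206   1   1   1] [335. 206.] [ 0.6219 -0.174   0.075 ]
[248 211   2   2   3] [248.3 211.3] [0.6116 0.0566 0.075 ]
[336 211   1   1   1] [336. 211.] [ 0.6085 -0.1762  0.075 ]
[292 214   2   2   4] [292.5 214.5] [ 0.6012 -0.0605  0.075 ]
[338 221   1   1   1] [338. 221.] [ 0.5819 -0.1807  0.075 ]
[243 22
[... 439 characters left out ...]
26.5 253.6] [ 0.4964 -0.1478  0.075 ]
[333 252   2   1   2] [333.5 252. ] [ 0.5003 -0.1664  0.075 ]
[318 255   3   1   3] [319. 255.] [ 0.4931 -0.1279  0.075 ]
[307 257   3   1   3] [308. 257.] [ 0.4883 -0.0988  0.075 ]
[313 256   2   1   2] [313.5 256. ] [ 0.4907 -0.1133  0.075 ]
[292 259   8   2   8] [295.5 259.5] [ 0.4823 -0.0656  0.075 ]
[302 258   3   1   3] [303. 258.] [ 0.4859 -0.0855  0.075 ]
[287 261   4   1   4] [288.5 261. ] [ 0.4787 -0.0471  0.075 ]
[266 262  20   4  20] [275.5 263.5] [ 0.4727 -0.0127  0.075 ]
[256 267   2   1   2] [256.5 267. ] [0.4643 0.0375 0.075 ]
[261 266   3   1   3] [262. 266.] [0.4667 0.023  0.075 ]
[250 268   3   1   3] [251. 268.] [0.4619 0.0521 0.075 ]
```

View pics/crop1.png

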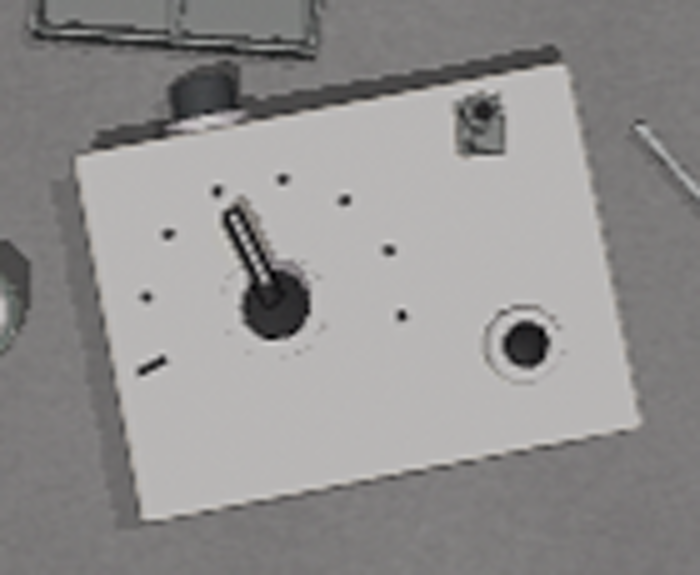

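```bash
python3 - <<'E'
from station import camera
from h import *
c=camera("scene");im=c["image"]
cv2.imwrite("pics/crop2.png",cv2.resize(im[180:300,140:290,::-1],None,fx=5,fy=5,interpolation=cv2.INTER_CUBIC))
P=np.array([(.5418,.0666),(.5781,.070),(.6116,.0566),(.6347,.0305),(.6399,-.0051),(.6282,-.0372),(.6012,-.0605),(.5666,-.0664)])
a=np.radians([105,75,45,15,-15,-45,-75,-105]);Q=.068*np.c_[np.cos(a),np.sin(a)]
Pm,Qm=P.mean(0),Q.mean(0);A=(Q-Qm).T@(P-Pm)
th=np.arctan2(A[0,1]-A[1,0],A[0,0]+A[1,1]);R=np.array([[np.cos(th),-np.sin(th)],[np.sin(th),np.cos(th)]])
t=Pm-R@Qm;print("yaw",np.degrees(th),"axis",t,"resid mm",(np.linalg.norm(Q@R.T+t-P,axis=1)*1e3).round(1))
U=t-R@[0,.045];print("unit",U,"button",U+R@[-.045,-.08],"sample",U+R@[.06,-.09])
ct=camera("top");print("btn meas",ray(ct,(319.9,233.4),.097))
for k in (1,2,3,4,5):
  b=th+np.radians(105-30*k);print(k,np.degrees(b),proj(ct,[*(t+.055*np.array([np.cos(b),np.sin(b)])),.11]),proj(c,[*(t+.055*np.array([np.cos(b),np.sin(b)])),.11]))
E
```

```text
yaw 9.784935505132704 axis [0.5722347  0.00197885] resid mm [3.5 0.4 0.9 0.7 0.9 0.4 0.9 0.9]
unit [ 0.57988246 -0.04236652] button [ 0.54913313 -0.1288505 ] sample [ 0.65430516 -0.12086023]
btn meas [ 0.54973522 -0.1286549   0.097     ]
1 84.78493550513271 [248.44690858 223.8617234 ] [235.75761055 189.62053743]
2 54.7849355051327 [252.08174761 213.45575762] [243.66678003 195.04677639]
3 24.784935505132704 [260.41639589 206.28079578] [245.69225381 202.33341348]
4 -5.215064494867295 [271.22333787 204.23351233] [240.8587639  209.64073491]
5 -35.2150644948673 [281.63207497 207.85454454] [230.08312181 214.85127808]
```

View pics/crop2.png

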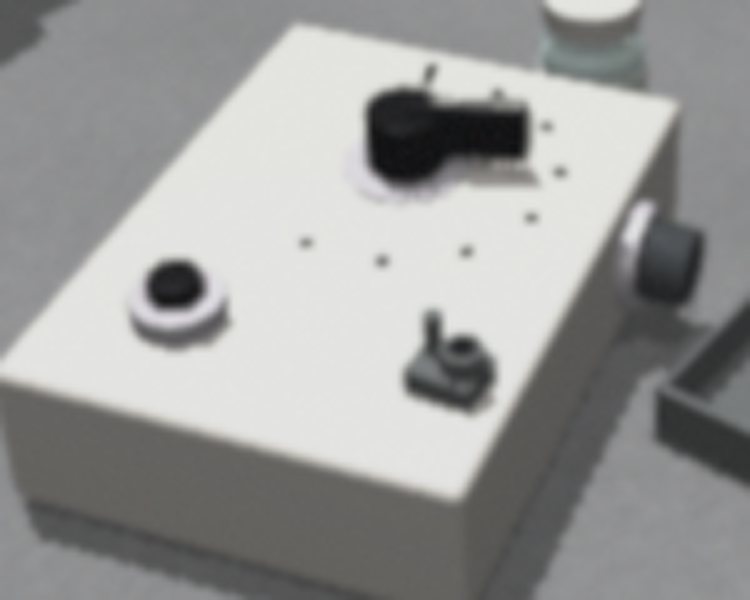

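The lever stands at dot 3: the predicted tip pixel (260,206) in the top view and (246,202) in the scene view both match. So two clicks are needed. I'll close the gripper and move to above the lever's counterclockwise side.

```bash
python3 -m jog '[[-0.564,-0.346,0.045,0,0,-0.192,-1],[-0.564,-0.346,0.045,0,0,-0.192,-1],[-0.564,-0.346,0.045,0,0,-0.192,-1],[-0.564,-0.346,0.045,0,0,-0.192,-1],[-0.564,-0.346,0.045,0,0,-0.192,-1],[-0.564,-0.346,0.045,0,0,-0.192,-1],[-0.564,-0.346,0.045,0,0,-0.192,-1],[-0.564,-0.346,0.045,0,0,-0.192,-1],[-0.564,-0.346,0.045,0,0,-0.192,-1],[-0.564,-0.346,0.045,0,0,-0.192,-1],[-0.564,-0.346,0.045,0,0,-0.192,-1],[-0.564,-0.346,0.045,0,0,-0.192,-1],[-0.564,-0.346,0.045,0,0,-0.192,-1],[-0.564,-0.346,0.045,0,0,-0.192,-1],[-0.564,-0.346,0.045,0,0,-0.192,-1],[-0.564,-0.346,0.045,0,0,-0.192,-1],[-0.564,-0.346,0.045,0,0,-0.192,-1],[-0.564,-0.346,0.045,0,0,-0.192,-1]]' 20; cat > look.py <<'E'
import sys
from station import camera,status
from h import *
o=status.get_obs();print(round(o["time_s"],2),np.round(o["ee_pos"],4),np.round(o["eef_rot"],3),np.round(o["force"],2),o["grip_width"])
a=camera("top");b=camera("scene")
A=cv2.resize(a["image"][165:285,215:355],None,fx=2.8,fy=2.8,interpolation=2)
B=cv2.resize(b["image"][150:300,140:310],None,fx=2.24,fy=2.24,interpolation=2)
cv2.imwrite(sys.argv[1],np.hstack([A,B])[:,:,::-1])
E
python3 look.py pics/l1.png
```

```text
time_s: 2.1
ee_pos: [0.5974, 0.049, 0.1608]
eef_rot: [-3.141, 0.0, -3.105]
force: [-0.1, 0.6, 0.1]
grip_width: 0.0001
2.1 [0.5974 0.049  0.1608] [-3.141  0.    -3.105] [-0.13  0.6   0.13] 0.00013378030146549857
```

View pics/l1.png

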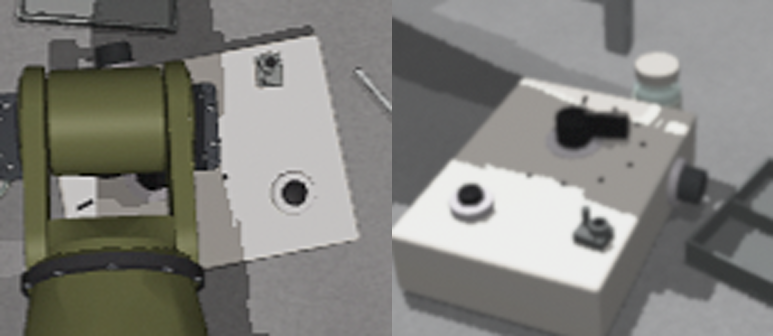

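The top view is now covered by the arm. The scene view (right half) shows the lever at dot 3 around (600,125) and the fingertip hanging at (617,40). I'll lower it.

```bash
python3 -m jog '[[0,0,0.035,0,0,0,-1],[0,0,0.069,0,0,0,-1],[0,0,0.069,0,0,0,-1],[0,0,0.069,0,0,0,-1]]'; python3 look.py pics/l2.png
```

```text
time_s: 2.6
ee_pos: [0.5977, 0.0489, 0.0927]
eef_rot: [-3.141, 0.0, -3.105]
force: [-0.9, -0.3, 1.0]
grip_width: 0.0006
2.6 [0.5977 0.0489 0.0927] [-3.141  0.    -3.105] [-0.93 -0.33  1.03] 0.0005877980501246608
```

View pics/l2.png

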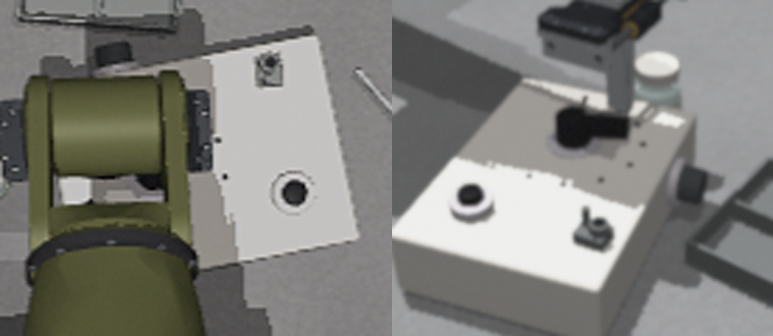

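```bash
cat > tab.py <<'E'
import sys
from station import status
from h import *
o=status.get_obs();p=np.array(o["ee_pos"][:2]);yaw=o["eef_rot"][2]
ax=np.array([.5722,.0020]);f=np.degrees(yaw)+180
for ph in map(float,sys.argv[1:]):
    d=np.radians(ph-f);h=12.5*abs(np.cos(d))+8*abs(np.sin(d));b=np.radians(ph)
    u=np.array([np.cos(b),np.sin(b)]);n=np.array([-u[1],u[0]])
    q=ax+.043*u+(6+h)*1e-3*n-p
    print(ph,"tool x,y mm",np.round([q@[np.cos(yaw),np.sin(yaw)]*1e3,q@[np.sin(yaw),-np.cos(yaw)]*1e3],1))
E
python3 tab.py 30 25 20 15 12 10 8 6 4
```

```text
30.0 tool x,y mm [-0.3 -7.4]
25.0 tool x,y mm [ -3.6 -10.1]
20.0 tool x,y mm [ -6.7 -13.3]
15.0 tool x,y mm [ -9.5 -16.8]
12.0 tool x,y mm [-11.  -19.1]
10.0 tool x,y mm [-12.  -20.6]
8.0 tool x,y mm [-12.8 -22.3]
6.0 tool x,y mm [-13.6 -24. ]
4.0 tool x,y mm [-14.4 -25.7]
```

```bash
python3 -m jog '[[-0.002,-0.006,0,0,0,0,-1],[-0.0036,-0.010,0,0,0,0,-1],[-0.005,-0.012,0,0,0,0,-1],[-0.0067,-0.0133,0,0,0,0,-1],[-0.008,-0.015,0,0,0,0,-1],[-0.0095,-0.0168,0,0,0,0,-1],[-0.0095,-0.0168,0,0,0,0,-1]]'; python3 look.py pics/l3.png; python3 tab.py 12 10 8 6 4
```

```text
time_s: 3.4
ee_pos: [0.6086, 0.0321, 0.0937]
eef_rot: [-3.141, 0.003, -3.106]
force: [0.8, -0.4, -1.0]
grip_width: 0.0002
3.4 [0.6086 0.0321 0.0937] [-3.141e+00  3.000e-03 -3.106e+00] [ 0.78 -0.37 -0.97] 0.00020709454980383235
12.0 tool x,y mm [-1.5 -2.2]
10.0 tool x,y mm [-2.4 -3.7]
8.0 tool x,y mm [-3.3 -5.4]
6.0 tool x,y mm [-4.1 -7. ]
4.0 tool x,y mm [-4.9 -8.8]
```

View pics/l3.png

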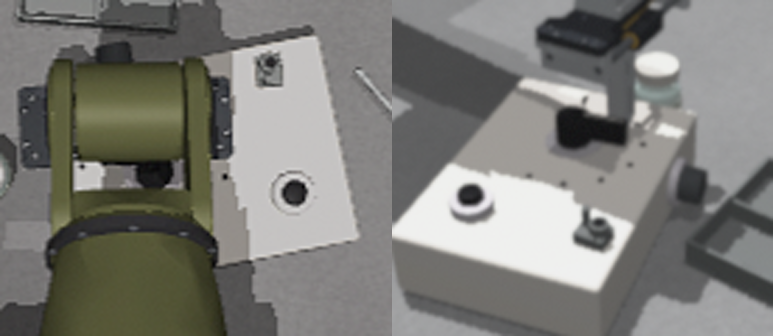

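The scene view shows the fingertip against the lever, which has turned a little (tip at (628,132)). I'll keep going to just past half-way.

```bash
python3 -m jog '[[-0.0008,-0.001,0,0,0,0,-1],[-0.0015,-0.0022,0,0,0,0,-1],[-0.002,-0.003,0,0,0,0,-1],[-0.0024,-0.0037,0,0,0,0,-1],[-0.003,-0.0045,0,0,0,0,-1],[-0.0033,-0.0054,0,0,0,0,-1],[-0.0033,-0.0054,0,0,0,0,-1]]'; python3 look.py pics/l4.png; python3 tab.py 6 4 2 -1 -5 -10
```

```text
time_s: 4.2
ee_pos: [0.6121, 0.0269, 0.0938]
eef_rot: [-3.141, 0.003, -3.106]
force: [0.7, -0.3, 0.8]
grip_width: 0.0003
4.2 [0.6121 0.0269 0.0938] [-3.141e+00  3.000e-03 -3.106e+00] [ 0.71 -0.32  0.8 ] 0.00034602489821495365
6.0 tool x,y mm [-0.8 -1.6]
4.0 tool x,y mm [-1.6 -3.3]
2.0 tool x,y mm [-2.3 -5.1]
-1.0 tool x,y mm [-3.2 -7. ]
-5.0 tool x,y mm [-4.3 -9.6]
-10.0 tool x,y mm [ -5.4 -13.1]
```

View pics/l4.png

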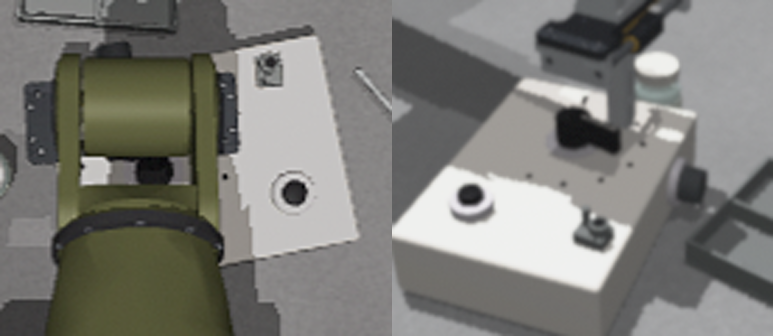

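The lever's tip is now at about (620,135) in the crop, and dot 4 predicts (618,134). So it has snapped to dot 4. Next is the last click, in small steps.

```bash
python3 tab.py -14 -16 -18; python3 -m jog '[[-0.002,-0.004,0,0,0,0,-1],[-0.0035,-0.0075,0,0,0,0,-1],[-0.0043,-0.0096,0,0,0,0,-1],[-0.005,-0.0115,0,0,0,0,-1],[-0.0054,-0.0131,0,0,0,0,-1],[-0.0054,-0.0131,0,0,0,0,-1]]'; python3 look.py pics/l5.png; python3 tab.py -14 -16 -18 -19 -20 -21 -22 -24
```

```text
-14.0 tool x,y mm [ -6.2 -16. ]
-16.0 tool x,y mm [ -6.4 -17.5]
-18.0 tool x,y mm [ -6.7 -19. ]
time_s: 4.9
ee_pos: [0.618, 0.014, 0.0937]
eef_rot: [-3.141, 0.003, -3.106]
force: [-0.9, 2.5, -1.2]
grip_width: 0.0002
4.9 [0.618  0.014  0.0937] [-3.141e+00  3.000e-03 -3.106e+00] [-0.89  2.5  -1.15] 0.00017239325919207976
-14.0 tool x,y mm [-0.7 -2.9]
-16.0 tool x,y mm [-1.  -4.4]
-18.0 tool x,y mm [-1.2 -5.9]
-19.0 tool x,y mm [-1.3 -6.7]
-20.0 tool x,y mm [-1.4 -7.5]
-21.0 tool x,y mm [-1.5 -8.3]
-22.0 tool x,y mm [-1.5 -9. ]
-24.0 tool x,y mm [ -1.6 -10.7]
```

View pics/l5.png

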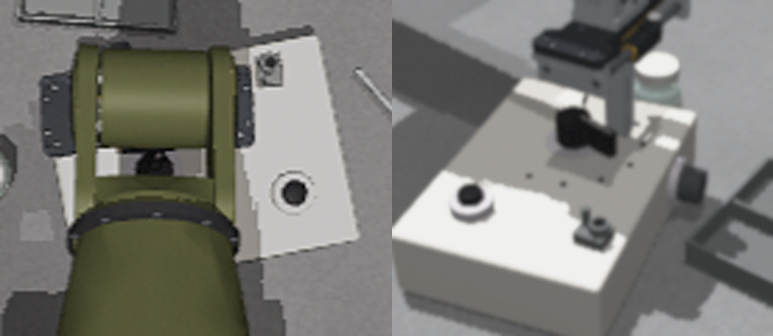

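The force is now 2.5 N in +y, so the finger is in contact. The lever tip is at about (613,140) in the scene view, part-way to dot 5.

```bash
python3 -m jog '[[-0.0006,-0.002,0,0,0,0,-1],[-0.001,-0.0044,0,0,0,0,-1],[-0.0012,-0.0055,0,0,0,0,-1],[-0.0013,-0.0065,0,0,0,0,-1],[-0.0014,-0.0075,0,0,0,0,-1],[-0.0014,-0.0075,0,0,0,0,-1]]'; python3 look.py pics/l6.png; python3 tab.py -20 -21 -22 -23 -24 -26
```

```text
time_s: 5.6
ee_pos: [0.6197, 0.0063, 0.0939]
eef_rot: [-3.141, 0.003, -3.106]
force: [1.2, -0.3, 0.2]
grip_width: 0.0005
5.6 [0.6197 0.0063 0.0939] [-3.141e+00  3.000e-03 -3.106e+00] [ 1.18 -0.31  0.2 ] 0.0005476732264762087
-20.0 tool x,y mm [0.  0.1]
-21.0 tool x,y mm [-0.  -0.7]
-22.0 tool x,y mm [-0.1 -1.5]
-23.0 tool x,y mm [-0.1 -2.3]
-24.0 tool x,y mm [-0.1 -3.1]
-26.0 tool x,y mm [-0.1 -4.7]
```

View pics/l6.png

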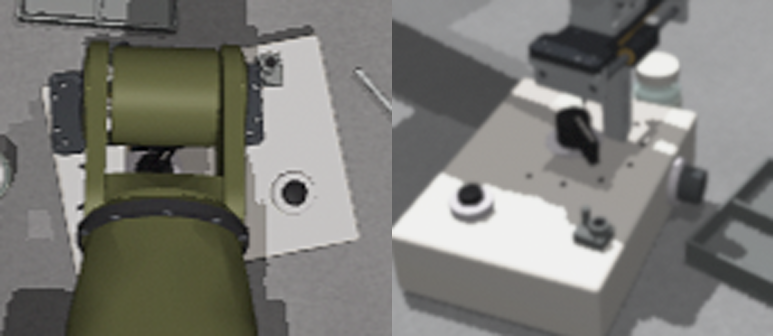

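The lever tip has snapped to about (596,148); dot 5 predicts (594,145). The contact force is gone. I'll back off, lift, and let it rest.

```bash
python3 -m jog '[[0,0.01,0,0,0,0,-1],[0,0.02,0,0,0,0,-1],[0,0.02,-0.04,0,0,0,-1],[0,0.02,-0.07,0,0,0,-1],[0,0.02,-0.07,0,0,0,-1],[0.03,-0.03,-0.07,0,0,0,-1],[0.05,-0.08,-0.07,0,0,0,-1],[0.075,-0.132,-0.07,0,0,0,-1],[0.075,-0.132,-0.07,0,0,0,-1],[0.075,-0.132,-0.07,0,0,0,-1],[0.075,-0.132,-0.07,0,0,0,-1]]'; python3 look.py pics/l7.png
```

```text
time_s: 6.8
ee_pos: [0.5494, -0.1273, 0.1633]
eef_rot: [-3.141, 0.003, -3.106]
force: [0.7, 0.3, -0.0]
grip_width: 0.0004
6.8 [ 0.5494 -0.1273  0.1633] [-3.141e+00  3.000e-03 -3.106e+00] [ 0.73  0.28 -0.02] 0.00036280308527696504
```

View pics/l7.png

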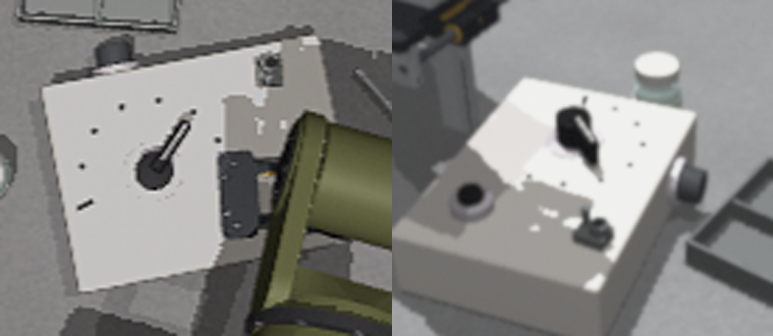

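The top view shows the pointer at (190,118), lined up with the fifth dot after the bar; dots 1–4 and 6 are visible around it. I'll press the button now.

```bash
python3 -m jog '[[0,-0.0014,0.04,0,0,0,-1],[0,-0.0014,0.06,0,0,0,-1],[0,-0.0014,0.064,0,0,0,-1],[0,-0.0014,0.067,0,0,0,-1],[0,-0.0014,0.070,0,0,0,-1],[0,-0.0014,0.0725,0,0,0,-1],[0,-0.0014,0.0725,0,0,0,-1],[0,-0.0014,0.0725,0,0,0,-1]]'; python3 look.py pics/l8.png
```

```text
time_s: 7.7
ee_pos: [0.5505, -0.1281, 0.0917]
eef_rot: [-3.141, 0.005, -3.104]
force: [1.8, 2.6, 5.3]
grip_width: 0.0006
7.7 [ 0.5505 -0.1281  0.0917] [-3.141  0.005 -3.104] [1.79 2.6  5.32] 0.0005557476300486732
```

View pics/l8.png

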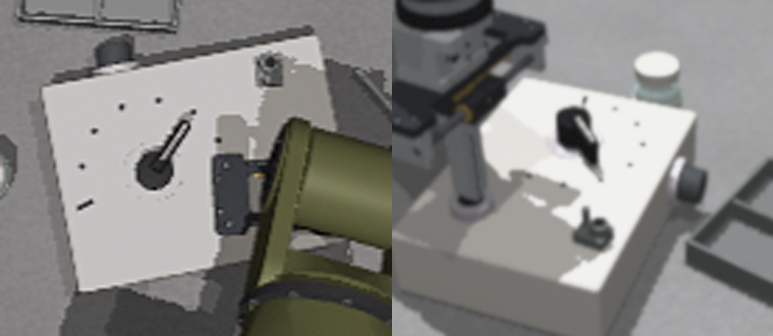

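The finger is on the button at 5.3 N, about 5.3 mm down. I'll go to the hard stop to be sure, gently.

```bash
python3 -m jog '[[0,0,0.001,0,0,0,-1],[0,0,0.002,0,0,0,-1],[0,0,0.002,0,0,0,-1]]'; python3 -m jog '[[0,0,0.0015,0,0,0,-1],[0,0,0.0015,0,0,0,-1]]'
```

```text
time_s: 8.1
ee_pos: [0.5507, -0.1282, 0.091]
eef_rot: [-3.14, 0.005, -3.104]
force: [-4.6, 5.6, 18.5]
grip_width: 0.0003
time_s: 8.3
ee_pos: [0.5507, -0.1282, 0.091]
eef_rot: [-3.14, 0.006, -3.104]
force: [-7.9, 4.8, 18.7]
grip_width: 0.0003
```

It reached the hard stop at z = 0.091, which is 6 mm of travel, with the force at 18 N. I'll release it straight up and back the arm away.

```bash
python3 -m jog '[[0,0,-0.01,0,0,0,-1],[0,0,-0.04,0,0,0,-1],[0,0,-0.09,0,0,0,-1],[0,0,-0.14,0,0,0,-1],[0.05,0,-0.16,0,0,0,-1],[0.1,0,-0.16,0,0,0,-1],[0.15,0,-0.16,0,0,0,-1],[0.18,0,-0.16,0,0,0,-1],[0.18,0,-0.16,0,0,0,-1],[0.18,0,-0.16,0,0,0,-1],[0.18,0,-0.16,0,0,0,-1]]'; python3 look.py pics/l9.png; python3 - <<'E'
from station import camera
import cv2
cv2.imwrite("pics/top9.png",camera("top")["image"][:,:,::-1])
a=cv2.imread("pics/top0.png");b=cv2.imread("pics/top9.png")
cv2.imwrite("pics/cmp.png",cv2.resize(__import__("numpy").hstack([a[110:290,190:400],b[110:290,190:400]]),None,fx=1.9,fy=1.9))
E
```

```text
time_s: 9.4
ee_pos: [0.3704, -0.1349, 0.2498]
eef_rot: [-3.14, 0.006, -3.104]
force: [0.0, 0.1, 0.0]
grip_width: 0.0008
9.4 [ 0.3704 -0.1349  0.2498] [-3.14   0.006 -3.104] [0.04 0.07 0.03] 0.0007585892429015248
```

View pics/cmp.png

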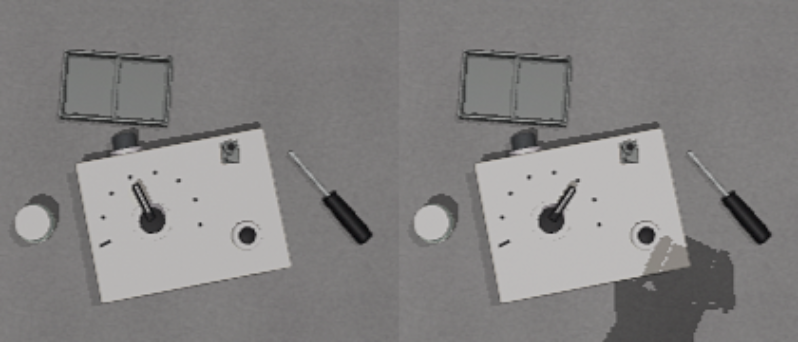

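View pics/l9.png

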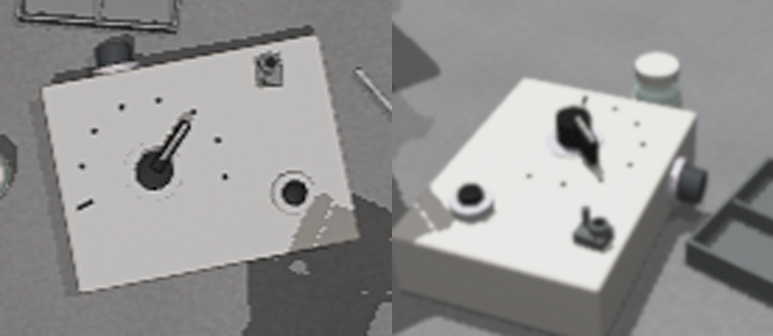

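The before and after views match for the jar, tray, driver and sample. The lever points at dot 5 (193,112), the button is up at (293,192), and the robot is clear.

```bash
python3 -c "
from station import ctrl;print(ctrl.hand_in())"
```

```text
the job is handed in; nothing more can be done
None
```

The selector is set to step 5 and the push button has been pressed and has come up again. I handed the job in; it reports no verdict.

- **Selector:** it stood at dot 3, so I pushed the lever two clicks clockwise with the closed fingertips. Its tip showed up within about 4 crop pixels of the predicted place for dot 4, then dot 5. With the finger backed away, the top view showed it resting at the fifth dot after the off bar.
- **Button:** I pressed it only after that, to its hard stop. The fingertip ended at z = 0.091 m, which is 6 mm of travel. The force reached about 18 N, more than the 5 N given, because I pressed on gently against the stop.
- **Last checks:** the final pictures show the lever at dot 5 and the button up. The sample, jar, screwdriver and tray look unmoved, judged by eye from before and after pictures. The arm was clear, with the tool force near 0 N, and the clock read 9.4 s.
- **One disagreement:** the off bar measured 3.5 mm from its expected place, while the seven dots fitted within 1 mm. I put that down to the coarse picture, and it did not affect the job.

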